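# Snap an enamel medallion into a carved plaque

## Task

Ease the blue enamel medallion, face up, into the round recess of the carved plaque without forcing it (under 15 N against the plaque while it is in the fingers) and let go; then, holding the wooden pusher upright by its square grip, press straight down with the cork foot until it snaps fully home, and keep pressing for one full second with at least 15 N so that the adhesive under its rim takes, but never over 25 N, which would chip the enamel. Finally stand the pusher upright on the bench clear of the plaque, and leave the chisel, the tub and the wood blank where they are.

Things in the scene. Friction and masses are not known exactly. Their poses are not given: they have to be found in the camera images.
- medallion_mid (a point): Centre of the loose round medallion, half-way up (18.5 mm above its underside), z up; 37 mm tall, 80 g, standing face up on the bench. Aluminium stem: 28 mm wide at the underside, tapering out to 38 mm at 8 mm up, a groove 32 mm wide 9.5 to 17.5 mm up, 38 mm wide again to 28 mm; above it a brass rim 44 mm wide, 9 mm thick, with a fragile blue face. Lift it by the rim; its heading does not matter.
- recess (a point): Centre of the recess mouth on the plaque's top face, z up; 49 to 67 mm above the bench, as the packing under the plaque differs. The recess is round, 39.5 mm wide (mouth chamfered by 3 mm) and 32 mm deep; four spring-loaded steel balls stand about 3 mm out of its wall, 15 mm below the mouth.
- pusher_mid (a point): Centre of the loose pusher, half-way up (48 mm above its underside), z up along its grip; 96 mm tall, 160 g, standing upright on the bench. A round wooden foot 40 mm in diameter and 20 mm high, faced with 8 mm of cork underneath, carries a square pale wooden grip 30 x 30 mm (sides along its x and y) from 20 to 96 mm up.
- medallion: The medallion again; origin at the centre of its underside. Set loosely in the recess its stem rests on spring balls, its middle about level with the mouth (rim about 9 mm above the wood). Pressed, it forces the balls apart: the push rises to 6 to 16 N depending on friction, then drops as they snap into the groove. Home, the rim rests on the wood, its middle 9.5 mm below the mouth; the push then rises steeply.
- pusher: The pusher of point pusher_mid; origin at the centre of its underside (cork).
- chisel_mid (a point): Middle of a small chisel lying on the bench, 190 mm long along its x, 16 mm thick; leave it alone.
- tub_mid (a point): Middle of a tub with a yellow lid, 70 mm in diameter, 75 mm tall; leave it alone.
- blank_mid (a point): Middle of a wooden blank lying on the bench, 50 x 90 x 28 mm (its x, y, z); leave it alone.
- plaque: The carved plaque: a pale wooden block, 100 x 120 x 45 mm (its x, y, z), fixed on plywood packing 130 x 150 mm wide and 4 to 22 mm thick. Origin at the centre of the block's underside, 45 mm straight below the recess mouth.
Mind the look-alikes: they are no part of the job. What is shaped like the medallion but purple is not meant.

How it is judged:
By the outcome, as a careful person would: the job done as asked, in the order asked, and still so for the second after the job is handed in, with the robot touching nothing.
It also fails if it takes over 64 s, if anything falls off the work surface, if the arm or the gripper's body presses on something with over 40 N, if the wrist force passes 120 N, or if a joint passes its speed limit or range.

## Robot

A 6-joint arm with a two-finger parallel gripper is mounted at the origin on the work surface. World frame = base frame: x ahead of the robot, y to its left, z up, the work surface at z = 0. Lengths are in mm, angles in rad, forces in N, time in s.
With the tool pointing down it reaches from about 300 to 850 mm from the base axis. Payload 4.2 kg.
Tool frame: the origin (TCP) lies at the very end of the fingers, on their centre line; the grasp point (between the pads) lies 19 mm behind it (robot.grasp_offset is the z of the grasp point in the tool frame, in mm); z points along the fingers, y is the direction in which the jaws open and shut (so a half turn about z gives the same grasp; the last joint's range is limited). The gripper opens to 91 mm and grips with 3 to 60 N. Pads are 32 mm wide; open, the fingers measure 118 mm over their backs; the gripper's body (76 mm by 178 mm) begins 60 mm behind the grasp point.
Start: joints at [-1.359, 0.32, 1.565, -0, 1.257, -0.02], TCP at [132.097, -559.64, 179.776] pointing down, gripper open.
Joint ranges: [-3.11, 3.11], [-0.84, 2.01], [0.21, 2.61], [-1.34, 4.49], [0.05, 2.63], [-2.56, 2.56]. Speed limits (rad/s): [2.57, 2.57, 3.14, 3.14, 3.14, 3.14].

## Interface

Orientations are given as a rotation vector (axis times angle).
In Python, from plant import robot gives the robot as it stands.
- The arm moves only by the tool play_rows, never from a script. Its argument "steps" is a list of rows, each a list of 6 numbers: the shift along the tool's x, y, z in units of 25 mm (1.0 is 25 mm), then the turn, a rotation vector about the tool's x, y, z in rad. In form: [[x, y, z, rx, ry, rz], ...]. A call has 1 to 10 rows; each row is the pose to reach, as a shift and turn from the pose commanded when the call began, along the tool's axes at that moment; what a row does not reach only later rows make up. A row lasts 1/10 s, in which the tool goes at most 50 mm and 8.59 degrees, less where a joint would pass 70% of its speed; a pose out of reach is approached as far as the arm can. A call with a gripper value outside its range is refused whole. "hand" is the closure, from 0 (fully open) to 1 (shut), set as the call begins (left out, the last holds). The fingers move at their own pace and stop on an object; "force" is the grip in N (left out, the last holds). Time passes only in rows, so rows that repeat a pose let the fingers close. It gives the time, the measured TCP pose, the force and the opening at its end, in the units of the state.
- robot.state(): the state, without advancing time (a new reading comes with each control period).
- robot.read_camera(name): name is "side" or "top" or "wrist"; returns a dict with "frame" (384x512x3 uint8, red, green, blue), "intrinsics" (3x3 intrinsics, pixels), "D" ([k1, k2, p1, p2, k3] as OpenCV has them; the pictures are not rectified), "camera_from_world" (4x4, takes a point from world to camera coordinates); the wrist camera has in their place "mount" (4x4, takes a point from camera to tool coordinates, whose origin is the TCP and whose axes are the flange's). Camera axes: x right, y up, looking along -z (the intrinsics and any distortion apply to the point x, -y, -z); pixel columns grow to the right and rows downward; lengths in mm; the calibration is good to about 2 mm. A picture is of the moment at which its call begins: read the wrist's pose just before it. There is no depth.
- robot.sign_off(): hands the job in, once; it reports no verdict.
The state is a dict: "time_s": time; "joint_positions": joint angles; "joint_vel": joint speeds; "joint_torque": joint torques, N m; "tcp_pos": TCP position; "ee_rot": TCP orientation; "contact_force": force on the tool from outside, world axes, zero at the start; "moment": the same for the moment, N m; "opening": opening from 0.0 (shut) to 1.0 (fully open).
Only numpy, scipy, OpenCV 4.12 (cv2) and the standard library are available. Lean on these libraries where they do the work, as an engineer would, in place of code of your own. Each camera call takes 0.05 s, during which the arm holds its last target. There are 200 camera calls.

## Working session

There is one attempt and no reset: what is moved stays moved. The work goes in short steps, Python scripts to look and compute and a tool call to move; the robot and the scene stay as the last step left them, time stands still between calls to the robot, and variables do not carry over. Pictures are saved under pics/ and viewed, about 8 in all and at most 12, crops included, and the job is handed in when it is done.

Besides the shell and the picture viewer there is one more tool, called after "Emit:" as name(argument=value, ...) on one line, values as JSON. play_rows: Moves the arm, as the interface text tells. Its arguments: {"type":"object","properties":{"steps":{"type":"array","items":{"type":"array","items":{"type":"number"}}},"hand":{"type":"number"},"force":{"type":"number"}},"required":["steps"]}

```bash
mkdir -p pics; ls
cat > h.py <<'E'
import numpy as np, cv2
from scipy.spatial.transform import Rotation as R
from plant import robot
def cam(name):
    s=robot.state(); c=robot.read_camera(name)
    K=np.array(c["intrinsics"]);D=np.array(c["D"],float)
    if name=="wrist":
        T=np.eye(4);T[:3,:3]=R.from_rotvec(s["ee_rot"]).as_matrix();T[:3,3]=s["tcp_pos"]
        M=T@np.array(c["mount"])
    else: M=np.linalg.inv(np.array(c["camera_from_world"]))
    return dict(f=c["frame"],K=K,D=D,M=M,n=name)
def ray(c,px):
    u=cv2.undistortPoints(np.array(px,float).reshape(-1,1,2),c["K"],c["D"]).reshape(-1,2)
    d=np.c_[u[:,0],-u[:,1],-np.ones(len(u))]@c["M"][:3,:3].T
    return c["M"][:3,3],d
def onz(c,px,z):
    o,d=ray(c,px); return o+d*((z-o[2])/d[:,2])[:,None]
def proj(c,P):
    W=np.linalg.inv(c["M"]);p=np.atleast_2d(P)@W[:3,:3].T+W[:3,3]
    p=p*[1,-1,-1]
    return cv2.projectPoints(p,np.zeros(3),np.zeros(3),c["K"],c["D"])[0].reshape(-1,2)
def tri(c1,p1,c2,p2):
    o1,d1=ray(c1,p1);o2,d2=ray(c2,p2);d1=d1[0];d2=d2[0]
    t=np.linalg.lstsq(np.c_[d1,-d2],o2-o1,rcond=None)[0]
    a=o1+t[0]*d1;b=o2+t[1]*d2
    return (a+b)/2,np.linalg.norm(a-b)
def save(c,fn,box=None,k=1):
    f=c["f"]
    if box: x0,y0,x1,y1=box;f=f[y0:y1,x0:x1]
    cv2.imwrite("pics/"+fn,cv2.resize(f[:,:,::-1],None,fx=k,fy=k,interpolation=cv2.INTER_CUBIC))
E
python3 - <<'E'
from h import *
for n in("top","side"):
    c=cam(n);save(c,n+"1.png",None,1.5);print(n,c["M"].round(2).tolist(),c["K"].round(0).tolist(),c["D"])
    np.save(n+".npy",c,allow_pickle=True)
print(robot.state(),robot.grasp_offset)
E
```

```text
pics
top [[-0.01, 0.99, -0.17, 407.18], [-1.0, -0.0, 0.04, 15.64], [0.04, 0.17, 0.98, 986.14], [0.0, 0.0, 0.0, 1.0]] [[444.0, 0.0, 256.0], [0.0, 444.0, 183.0], [0.0, 0.0, 1.0]] [-0.04246802  0.          0.          0.          0.        ]
side [[-0.97, 0.12, -0.19, 328.91], [-0.23, -0.6, 0.77, 969.46], [-0.02, 0.79, 0.61, 841.98], [0.0, 0.0, 0.0, 1.0]] [[455.0, 0.0, 253.0], [0.0, 455.0, 197.0], [0.0, 0.0, 1.0]] [-0.113839  0.        0.        0.        0.      ]
{'time_s': 0.1, 'joint_positions': array([-1.35902095e+00,  3.20213943e-01,  1.56553232e+00, -2.20123957e-06,
        1.25739651e+00, -1.99831582e-02]), 'joint_vel': array([ 2.48536296e-04,  4.28676127e-05, -2.90814279e-03,  7.56034764e-04,
       -1.17529599e-03, -1.00730574e-04]), 'joint_torque': array([-6.53049437e-05, -4.13333023e+01, -2.32510650e+01,  7.28521426e-02,
        4.22268372e-02, -5.36359164e-05]), 'tcp_pos': array([ 131.97671642, -559.14034938,  179.02204624]), 'ee_rot': array([-3.11899100e+00, -3.63053956e-01,  2.36299561e-04]), 'contact_force': array([-0.7001605 ,  0.07364673, -0.9366524 ]), 'moment': array([-0.02614133,  0.00740126,  0.02516834]), 'opening': 1.0024727023991211} -18.8
```

View pics/top1.png

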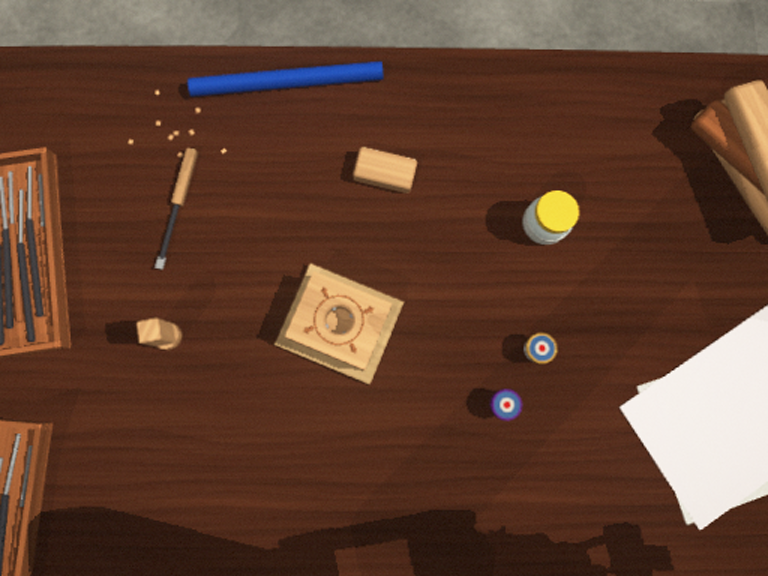

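View pics/side1.png

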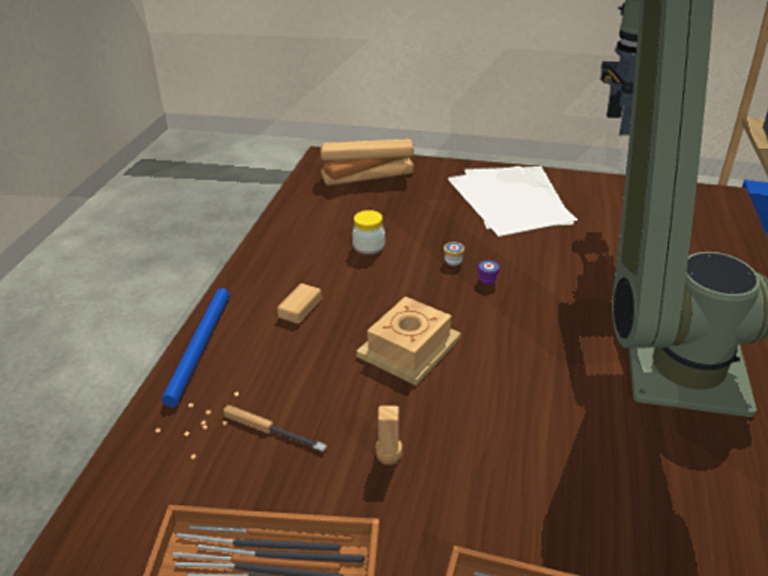

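Top view (1.5x): brass-rimmed blue disc at (541,348), purple disc at (507,405), recess at (339,320), and pusher at (152,331). The candidate medallions are those two discs, and the brass-rimmed one fits ("brass rim, aluminium stem"). I'll confirm that in one crop and measure.

Run:
```python
from h import *
t=np.load("top.npy",allow_pickle=True).item();s=np.load("side.npy",allow_pickle=True).item()
def cr(c,x,y,w=40,h=30,k=9): return cv2.resize(c["f"][y-h:y+h,x-w:x+w][:,:,::-1],(w*2*5,h*2*5),interpolation=cv2.INTER_CUBIC)
a=np.vstack([np.hstack([cr(t,348,250),cr(s,312,174)]),np.hstack([cr(t,108,222),cr(s,260,290)])])
cv2.imwrite("pics/crop1.png",a)
P=lambda u,v:np.array([u/1.5,v/1.5])
print("recess",tri(t,P(339,320),s,P(410,323)))
print("med z37",onz(t,P(541,348),37),onz(s,P(454,246),37), onz(t,P(507,405),37))
print("pusher top",tri(t,P(152,331),s,P(388,408)))
```

```text
recess (array([501.35106681,  43.45491444,  53.99320638]), np.float64(2.2839824027367164))
med z37 [[ 462.63119446 -245.82845995   37.        ]] [[ 460.84904058 -246.56961689   37.        ]] [[ 382.5815124  -193.47751142   37.        ]]
pusher top (array([484.8948826 , 290.90808184,  94.98633052]), np.float64(1.3291209370563384))
```

View pics/crop1.png

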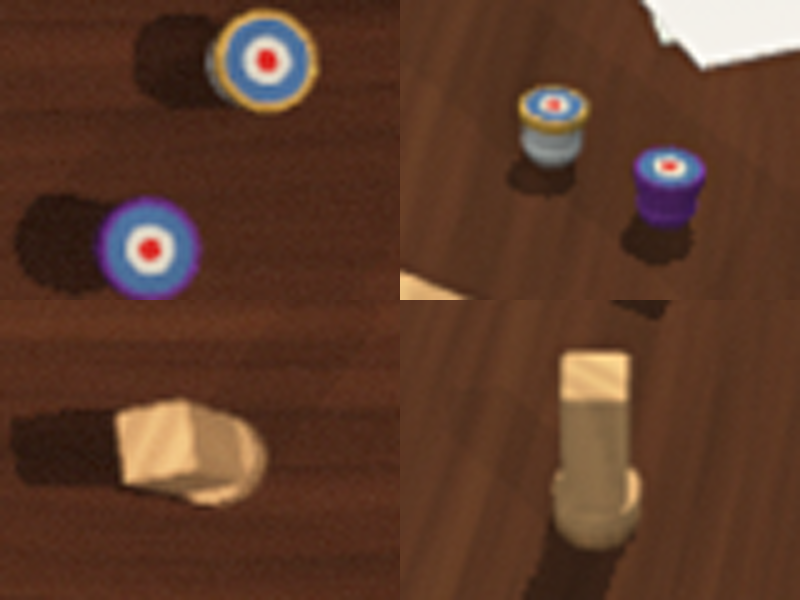

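The crop confirms it: the brass-rimmed blue medallion is at crop (266,60), and the all-purple decoy is at (150,248). In the top crop, the pusher's grip top has corners near (117,415), (187,400), (195,472) and (125,487). Next I'll compute the moves.

```bash
cat >> h.py <<'E'
def plan(p,yaw=None):
    """rows for TCP target p (mm); yaw = world angle of jaw axis (mod pi), tool down"""
    s=robot.state();T=R.from_rotvec(s["ee_rot"]);q=s["tcp_pos"]
    sh=T.inv().apply(np.array(p)-q)/25
    y=T.apply([0,1,0]);cy=np.arctan2(y[1],y[0])
    dz=0 if yaw is None else (yaw-cy+np.pi/2)%np.pi-np.pi/2
    G=R.from_rotvec([0,0,dz])*T
    z=G.apply([0,0,1]); ax=np.cross(z,[0,0,-1]); G=R.from_rotvec(ax)*G
    rel=(T.inv()*G).as_rotvec()
    print("t",round(s["time_s"],2),"tcp",q.round(1),"jaw yaw",round(np.degrees(cy),1),"j6",s["joint_positions"][5].round(2),"F",s["contact_force"].round(1),"op",round(s["opening"],3))
    print("row",sh.round(3),rel.round(4))
E
python3 - <<'E'
from h import *
t=np.load("top.npy",allow_pickle=True).item()
q=np.array([(117,415),(187,400),(195,472),(125,487)],float)
q=np.c_[68+q[:,0]/5,192+(q[:,1]-300)/5]
w=onz(t,q,96);print(w.round(1),w.mean(0));e=np.roll(w,-1,0)-w;print(np.degrees(np.arctan2(e[:,1],e[:,0])),np.linalg.norm(e,axis=1))
plan([462,-246,170],np.arctan2(80,52))
E
```

```text
[[495.5 310.9  96. ]
 [501.5 283.2  96. ]
 [472.7 278.7  96. ]
 [466.8 306.2  96. ]] [484.12202183 294.74833958  96.        ]
[ -77.80279042 -171.05071493  102.12005142    9.23014603] [28.25518351 29.11091137 28.11035574 29.06525929]
t 0.1 tcp [ 132.  -559.1  179. ] jaw yaw -76.7 j6 -0.02 F [-0.7  0.1 -0.9] op 1.002
row [15.725 -9.158  0.376] [-1.500e-03  6.000e-04  8.081e-01]
```

Emit:
play_rows(steps=[[15.7, -9.16, 0.4, 0, 0, 0.8], [15.7, -9.16, 0.4, 0, 0, 0.8], [15.7, -9.16, 0.4, 0, 0, 0.8], [15.7, -9.16, 0.4, 0, 0, 0.8], [15.7, -9.16, 0.4, 0, 0, 0.8], [15.7, -9.16, 0.4, 0, 0, 0.8], [15.7, -9.16, 0.4, 0, 0, 0.8], [15.7, -9.16, 0.4, 0, 0, 0.8], [15.7, -9.16, 0.4, 0, 0, 0.8], [15.7, -9.16, 0.4, 0, 0, 0.8]], hand=0)

```text
time_s: 1.1
tcp_pos: [463.6, -243.6, 169.3]
ee_rot: [-3.016, 0.876, 0.0]
contact_force: [-0.2, -0.2, -0.3]
opening: 1.0
```

Run:
```python
from h import *
c=cam("wrist");np.save("w1.npy",c,allow_pickle=True)
print(proj(c,[[462,-246,37],[382.6,-193.5,37]]))
hsv=cv2.cvtColor(c["f"],cv2.COLOR_RGB2HSV)
m=((hsv[...,0]>98)&(hsv[...,0]<125)&(hsv[...,1]>70)&(hsv[...,2]>60)).astype(np.uint8)
for k in cv2.findContours(m,0,2)[0]:
    if cv2.contourArea(k)>150:
        e=cv2.fitEllipse(cv2.convexHull(k));print(e,onz(c,e[0],37).round(1))
save(c,"w1.png",None,1)
plan([462,-246,170])
```

```text
[[262.7303693  170.20077035]
 [260.77383161 254.46576583]]
((259.17791748046875, 255.171630859375), (29.789398193359375, 33.39154052734375), 89.82272338867188) [[ 382.8 -191.6   37. ]]
((262.1437683105469, 170.15126037597656), (33.05751037597656, 34.17623519897461), 84.4184799194336) [[ 462.4 -245.5   37. ]]
t 1.15 tcp [ 465.2 -242.3  169.1] jaw yaw -122.3 j6 1.63 F [2.2 1.9 0.1] op 0.994
row [-0.029  0.194 -0.035] [-0.0031 -0.     -0.    ]
```

View pics/w1.png

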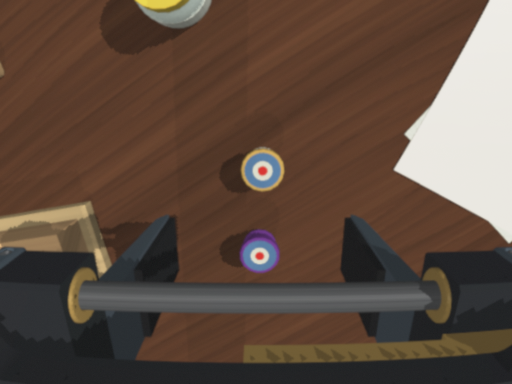

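The wrist view shows the medallion at (262,170), clear of the purple decoy at (259,255), and it agrees with the top view. Descending.

Run:
```python
from h import *
plan([462.3,-245.7,23])
```

```text
t 1.15 tcp [ 465.2 -242.3  169.1] jaw yaw -122.3 j6 1.63 F [2.2 1.9 0.1] op 0.994
row [-0.026  0.195  5.845] [-0.0031 -0.     -0.    ]
```

Emit:
play_rows(steps=[[0, 0, 0, 0, 0, 0], [0, 0, 0, 0, 0, 0], [0, 0, 0, 0, 0, 0]])

```text
time_s: 1.45
tcp_pos: [460.5, -247.5, 169.7]
ee_rot: [3.015, -0.883, -0.001]
contact_force: [-0.5, -0.7, 0.8]
opening: 1.003
```

Run:
```python
from h import *
plan([462.3,-245.7,23])
```

```text
t 1.45 tcp [ 460.5 -247.5  169.7] jaw yaw -122.6 j6 1.63 F [-0.5 -0.7  0.8] op 1.003
row [ 0.023 -0.101  5.868] [0.0005 0.0003 0.    ]
```

Emit:
play_rows(steps=[[0, -0.03, 0.4, 0, 0, 0], [0, -0.05, 1.2, 0, 0, 0], [0, -0.05, 2.1, 0, 0, 0], [0, -0.05, 3, 0, 0, 0], [0, -0.05, 3.8, 0, 0, 0], [0, -0.05, 4.4, 0, 0, 0], [0, -0.05, 4.8, 0, 0, 0], [0, -0.05, 5.0, 0, 0, 0], [0, -0.05, 5.0, 0, 0, 0], [0, -0.05, 5.0, 0, 0, 0]])

```text
time_s: 2.45
tcp_pos: [462.5, -246.0, 45.2]
ee_rot: [3.015, -0.881, 0.002]
contact_force: [-0.1, 0.9, 0.1]
opening: 1.003
```

Run:
```python
from h import *
plan([462.3,-245.7,23])
c=cam("wrist")
hsv=cv2.cvtColor(c["f"],cv2.COLOR_RGB2HSV)
m=((hsv[...,0]>98)&(hsv[...,0]<125)&(hsv[...,1]>70)&(hsv[...,2]>60)).astype(np.uint8)
for k in cv2.findContours(m,0,2)[0]:
    if cv2.contourArea(k)>150:
        e=cv2.fitEllipse(cv2.convexHull(k));print(e,onz(c,e[0],37).round(1))
plan([462.3,-245.7,23])
```

```text
t 2.45 tcp [ 462.5 -246.    45.2] jaw yaw -122.6 j6 1.63 F [-0.1  0.9  0.1] op 1.003
row [-0.014 -0.004  0.89 ] [ 0.     -0.0012  0.    ]
((259.5608215332031, 215.39695739746094), (48.82331466674805, 52.86185073852539), 91.20384979248047) [[ 462.3 -245.7   37. ]]
t 2.5 tcp [ 462.7 -245.9   45.4] jaw yaw -122.6 j6 1.63 F [-0.4  0.   0.5] op 1.001
row [-0.02   0.     0.898] [-0.     -0.0016  0.    ]
```

Emit:
play_rows(steps=[[-0.02, 0, 0.4, 0, 0, 0], [-0.02, 0, 0.75, 0, 0, 0], [-0.02, 0, 0.9, 0, 0, 0], [-0.02, 0, 0.9, 0, 0, 0], [-0.02, 0, 0.9, 0, 0, 0]])

```text
time_s: 3.0
tcp_pos: [461.8, -245.3, 22.1]
ee_rot: [3.016, -0.88, -0.0]
contact_force: [-0.1, -0.6, -0.0]
opening: 0.997
```

Emit:
play_rows(steps=[[0, 0, 0, 0, 0, 0], [0, 0, 0, 0, 0, 0], [0, 0, 0, 0, 0, 0], [0, 0, 0, 0, 0, 0], [0, 0, 0, 0, 0, 0], [0, 0, 0, 0, 0, 0], [0, 0, 0, 0, 0, 0], [0, 0, 0, 0, 0, 0], [0, 0, 0, 0, 0, 0], [0, 0, 0, 0, 0, 0]], hand=1, force=25)

```text
time_s: 4.0
tcp_pos: [461.7, -245.3, 22.2]
ee_rot: [3.016, -0.881, -0.0]
contact_force: [-0.6, 0.2, 0.8]
opening: 0.153
```

Opening is 0.15, far below the 44 mm rim (0.48). Something is off, so I'll look.

Run:
```python
from h import *
print(robot.state()["opening"])
c=cam("wrist");t=cam("top");s=cam("side")
a=c["f"];b=cv2.resize(t["f"][190:310,300:420],(384,384),interpolation=2)
cv2.imwrite("pics/g1.png",np.hstack([cv2.resize(a,(416,312)),b[:312]])[:,:,::-1])
```

```text
0.15311436412149815
```

View pics/g1.png

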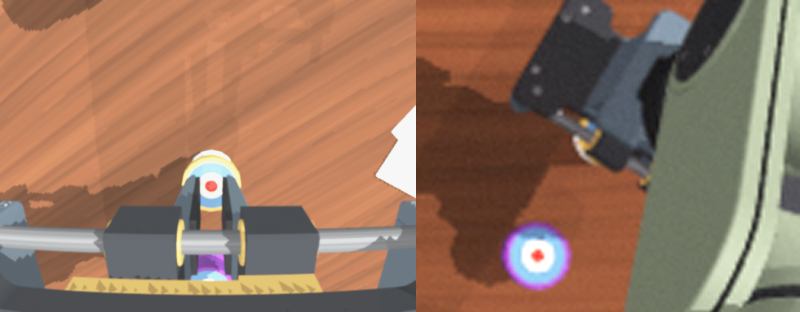

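Run:
```python
from h import *
c=cam("wrist");save(c,"g2.png",(170,160,360,350),3)
print(proj(c,[462.3,-245.7,37]), onz(c,[211*512/416,185*384/312],37))
plan([462,-245.7,22])
```

```text
[[259.85922978 227.79150135]] [[ 462.40887531 -245.65007504   37.        ]]
t 4.2 tcp [ 461.8 -245.3   22.2] jaw yaw -122.6 j6 1.63 F [ 0.8 -0.9  0.8] op 0.008
row [0.016 0.008 0.01 ] [ 0.0001 -0.0001  0.    ]
```

View pics/g2.png

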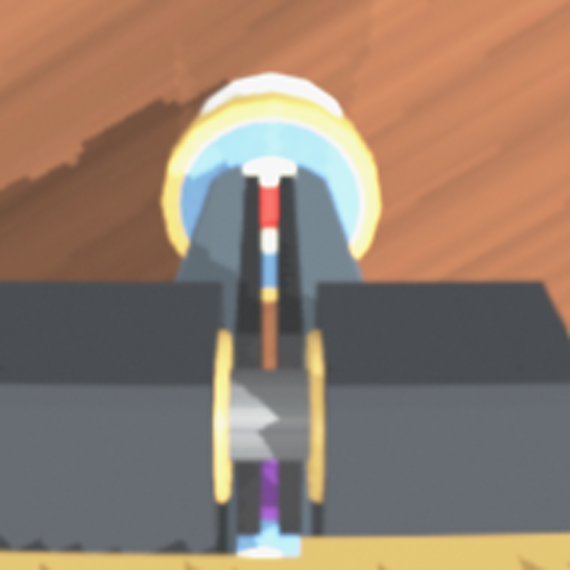

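The medallion is undisturbed, and the fingers shut on nothing, apparently above it. I'll check where the fingertips really are against the reported TCP.

Run:
```python
from h import *
c=cam("wrist");s=cam("side")
p=np.array(robot.state()["tcp_pos"])
print("tcp",p,"wrist",proj(c,[p,p+[0,0,15],p+[0,0,19],p+[0,0,40]]).round(0).tolist())
print("mount",np.linalg.norm(c["M"][:3,3]-p),(c["M"][:3,3]-p).round(0))
q=proj(s,[p,p+[0,0,15],[462.3,-245.7,37],[462.3,-245.7,0]]);print("side",q.round(0).tolist())
x,y=q[2].astype(int)
a=cv2.resize(s["f"][y-50:y+40,x-60:x+60][:,:,::-1],None,fx=5,fy=5,interpolation=2)
print("offset",x-60,y-50)
cv2.imwrite("pics/g3.png",a)
```

```text
tcp [ 461.73748043 -245.28761172   22.25778323] wrist [[260.0, 220.0], [260.0, 229.0], [260.0, 232.0], [260.0, 248.0]]
mount 221.4707487994065 [ 70. -45. 205.]
side [[302.0, 168.0], [302.0, 164.0], [302.0, 164.0], [302.0, 174.0]]
offset 242 114
```

View pics/g3.png

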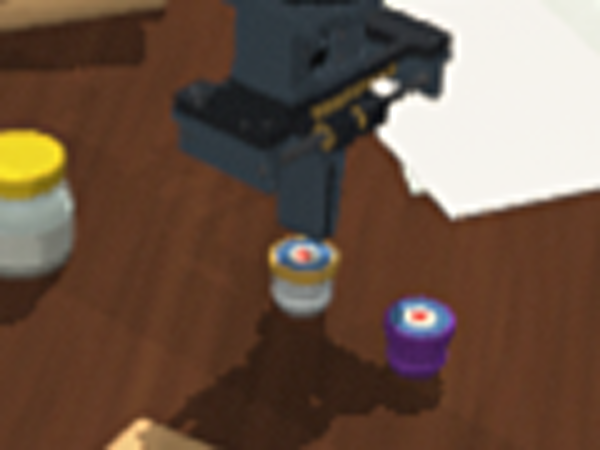

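Run:
```python
from h import *
c=cam("wrist");s=cam("side");t=cam("top")
print(tri(c,[259.5,216],s,[303,161]))
print(robot.state()["tcp_pos"])
b=lambda c:cv2.cvtColor(c["f"],cv2.COLOR_RGB2BGR)
hs=cv2.cvtColor(s["f"],cv2.COLOR_RGB2HSV)
# red dot of medallion in side & wrist
for c_ in(c,s):
    h=cv2.cvtColor(c_["f"],cv2.COLOR_RGB2HSV)
    m=(((h[...,0]<6)|(h[...,0]>174))&(h[...,1]>130)&(h[...,2]>130)).astype(np.uint8)
    n,l,st,ce=cv2.connectedComponentsWithStats(m);print(c_["n"],[(st[i,4],ce[i].round(1)) for i in range(1,n) if st[i,4]>3])
np.save("s2.npy",s,allow_pickle=True)
save(s,"s2.png",(272,120,332,180),8)
```

```text
(array([ 465.7191324 , -251.92764632,   42.87053302]), np.float64(10.001795803074405))
[ 461.76840476 -245.28591086   22.248872  ]
wrist [(np.int32(53), array([259.5, 228.4]))]
side []
```

View pics/s2.png

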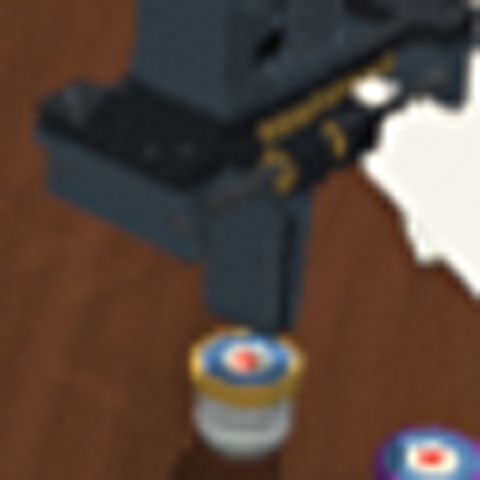

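The side and wrist views both put the fingertips above the medallion's face (px ~(303,161) against face (303,165)), although the reported z is 22. I'll open up and feel for the bench with the fingers straddling the medallion, which gives the true tip height.

Emit:
play_rows(steps=[[0.02, 0, 0, 0, 0, 0], [0.02, 0, 0, 0, 0, 0], [0.02, 0, 0, 0, 0, 0], [0.02, 0, 0, 0, 0, 0], [0.02, 0, 0, 0, 0, 0], [0.02, 0, 0, 0, 0, 0], [0.02, 0, 0, 0, 0, 0], [0.02, 0, 0, 0, 0, 0]], hand=0)

```text
time_s: 5.25
tcp_pos: [462.2, -245.5, 22.3]
ee_rot: [3.016, -0.881, 0.0]
contact_force: [-0.9, 0.2, 0.0]
opening: 0.675
```

Emit:
play_rows(steps=[[0, 0, 0.1, 0, 0, 0], [0, 0, 0.2, 0, 0, 0], [0, 0, 0.3, 0, 0, 0], [0, 0, 0.4, 0, 0, 0], [0, 0, 0.4, 0, 0, 0]])

```text
time_s: 5.75
tcp_pos: [461.9, -245.4, 11.8]
ee_rot: [-3.016, 0.881, 0.001]
contact_force: [-0.5, -0.3, -0.3]
opening: 0.997
```

Run:
```python
from h import *
plan([462.3,-245.7,12])
s=cam("side");w=cam("wrist")
a=cv2.resize(s["f"][110:190,260:360],(500,400),interpolation=2)
cv2.imwrite("pics/s3.png",np.hstack([a,cv2.resize(w["f"][100:356,130:322],(300,400),interpolation=2)])[:,:,::-1])
```

```text
t 5.75 tcp [ 461.9 -245.4   11.8] jaw yaw -122.6 j6 1.63 F [-0.5 -0.3 -0.3] op 0.997
row [ 0.021  0.001 -0.009] [0.0001 0.0009 0.    ]
```

View pics/s3.png

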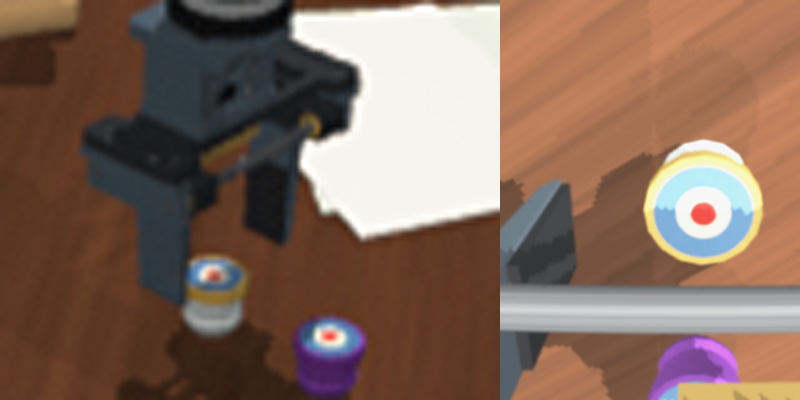

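Run:
```python
from h import *
s=np.load("s2.npy",allow_pickle=True).item()
p=np.array([461.9,-245.4,0]);j=np.array([.539,.842,0]);x=np.array([.842,-.539,0])
for d in(45.5,59,-45.5,-59):
  for e in(-16,16):
    print(d,e,[proj(s,p+d*j+e*x+[0,0,z])[0].round(1).tolist() for z in(12,30,40,50)])
w=robot.read_camera("wrist");print(np.array(w["mount"]).round(3).tolist(),w["intrinsics"],w["D"])
```

```text
45.5 -16 [[296.3, 178.4], [296.6, 173.7], [296.7, 171.1], [296.8, 168.4]]
45.5 16 [[288.8, 174.4], [289.0, 169.7], [289.1, 167.1], [289.2, 164.5]]
59 -16 [[293.5, 180.2], [293.7, 175.5], [293.8, 172.9], [293.9, 170.2]]
59 16 [[285.9, 176.1], [286.1, 171.4], [286.2, 168.8], [286.3, 166.2]]
-45.5 -16 [[314.7, 167.0], [315.1, 162.3], [315.3, 159.7], [315.5, 157.1]]
-45.5 16 [[307.2, 163.2], [307.5, 158.6], [307.7, 156.0], [307.9, 153.4]]
-59 -16 [[317.4, 165.3], [317.7, 160.7], [317.9, 158.1], [318.1, 155.5]]
-59 16 [[309.9, 161.6], [310.2, 157.0], [310.4, 154.4], [310.5, 151.8]]
[[0.0, 0.955, 0.296, 83.504], [1.0, -0.001, 0.001, -0.118], [0.001, 0.296, -0.955, -205.117], [0.0, 0.0, 0.0, 1.0]] [[342.71156819   0.         259.32447256]
 [  0.         342.71156819 189.90961595]
 [  0.           0.           1.        ]] [-0.10397507  0.          0.          0.          0.        ]
```

The near fingertip at side px (297,171) gives a true height of about 41 mm while the report says 12, and the wrist view agrees. So the physical fingers end about 30 mm short of the nominal TCP. I'll calibrate this by a gentle touch on the bench.

Emit:
play_rows(steps=[[0.02, 0, 0.15, 0, 0, 0], [0.02, 0, 0.35, 0, 0, 0], [0.02, 0, 0.55, 0, 0, 0], [0.02, 0, 0.7, 0, 0, 0], [0.02, 0, 0.8, 0, 0, 0], [0.02, 0, 0.8, 0, 0, 0]])

```text
time_s: 6.5
tcp_pos: [462.3, -245.7, -8.3]
ee_rot: [-3.015, 0.881, 0.001]
contact_force: [-0.2, 0.0, 0.2]
opening: 0.999
```

Emit:
play_rows(steps=[[0, 0, 0.08, 0, 0, 0], [0, 0, 0.16, 0, 0, 0], [0, 0, 0.16, 0, 0, 0]])

```text
time_s: 6.8
tcp_pos: [462.5, -245.7, -11.9]
ee_rot: [-3.016, 0.881, 0.0]
contact_force: [0.1, -0.4, -0.1]
opening: 1.002
```

Emit:
play_rows(steps=[[0, 0, 0.08, 0, 0, 0], [0, 0, 0.16, 0, 0, 0], [0, 0, 0.16, 0, 0, 0]])

```text
time_s: 7.1
tcp_pos: [462.4, -245.7, -16.0]
ee_rot: [-3.016, 0.881, 0.001]
contact_force: [0.0, -0.7, -0.6]
opening: 0.997
```

Emit:
play_rows(steps=[[0, 0, 0.08, 0, 0, 0], [0, 0, 0.16, 0, 0, 0], [0, 0, 0.16, 0, 0, 0]])

```text
time_s: 7.4
tcp_pos: [462.4, -245.7, -20.0]
ee_rot: [-3.016, 0.881, 0.001]
contact_force: [0.4, -0.3, -0.5]
opening: 0.999
```

Emit:
play_rows(steps=[[0, 0, 0.06, 0, 0, 0], [0, 0, 0.12, 0, 0, 0], [0, 0, 0.12, 0, 0, 0]])

```text
time_s: 7.7
tcp_pos: [462.4, -245.7, -23.0]
ee_rot: [-3.016, 0.881, 0.001]
contact_force: [-0.5, 0.1, 0.0]
opening: 0.998
```

Emit:
play_rows(steps=[[0, 0, 0.05, 0, 0, 0], [0, 0, 0.08, 0, 0, 0], [0, 0, 0.08, 0, 0, 0]])

```text
time_s: 8.0
tcp_pos: [462.5, -245.8, -24.9]
ee_rot: [3.016, -0.881, -0.0]
contact_force: [0.3, 1.4, 0.1]
opening: 0.996
```

Emit:
play_rows(steps=[[0, 0, 0.04, 0, 0, 0], [0, 0, 0.08, 0, 0, 0], [0, 0, 0.08, 0, 0, 0]])

```text
time_s: 8.3
tcp_pos: [462.5, -245.8, -26.9]
ee_rot: [3.016, -0.881, -0.0]
contact_force: [0.3, 0.0, 0.4]
opening: 1.002
```

Emit:
play_rows(steps=[[0, 0, 0.04, 0, 0, 0], [0, 0, 0.08, 0, 0, 0], [0, 0, 0.08, 0, 0, 0]])

```text
time_s: 8.6
tcp_pos: [462.4, -245.8, -28.9]
ee_rot: [3.016, -0.881, -0.001]
contact_force: [-0.1, -0.2, -0.2]
opening: 0.999
```

Emit:
play_rows(steps=[[0, 0, 0.04, 0, 0, 0], [0, 0, 0.08, 0, 0, 0], [0, 0, 0.08, 0, 0, 0]])

```text
time_s: 8.9
tcp_pos: [462.5, -245.8, -30.9]
ee_rot: [3.016, -0.881, -0.0]
contact_force: [-0.7, -0.9, -0.3]
opening: 0.999
```

Emit:
play_rows(steps=[[0, 0, 0.04, 0, 0, 0], [0, 0, 0.08, 0, 0, 0], [0, 0, 0.08, 0, 0, 0]])

```text
time_s: 9.2
tcp_pos: [462.5, -245.8, -32.9]
ee_rot: [-3.016, 0.881, 0.0]
contact_force: [-0.5, -0.6, 0.4]
opening: 1.001
```

Emit:
play_rows(steps=[[0, 0, 0.04, 0, 0, 0], [0, 0, 0.08, 0, 0, 0], [0, 0, 0.08, 0, 0, 0]])

```text
time_s: 9.5
tcp_pos: [462.7, -245.9, -33.9]
ee_rot: [3.016, -0.881, 0.001]
contact_force: [-1.7, 0.3, 6.5]
opening: 0.999
```

Emit:
play_rows(steps=[[0, 0, 0.04, 0, 0, 0], [0, 0, 0.08, 0, 0, 0], [0, 0, 0.08, 0, 0, 0]])

```text
time_s: 9.8
tcp_pos: [462.7, -245.9, -34.0]
ee_rot: [3.015, -0.88, 0.001]
contact_force: [-4.8, 2.2, 22.3]
opening: 1.002
```

Bench contact came at TCP z = −33.9, so the real fingertip is 34 mm behind the nominal TCP; stiffness is about 8 N/mm. Raising to tip height 23 and gripping the rim.

Emit:
play_rows(steps=[[0, 0, -0.3, 0, 0, 0], [0, 0, -0.7, 0, 0, 0], [0, 0, -1.04, 0, 0, 0], [0, 0, -1.04, 0, 0, 0], [0, 0, -1.04, 0, 0, 0]])

```text
time_s: 10.3
tcp_pos: [462.6, -245.9, -10.7]
ee_rot: [3.016, -0.881, 0.0]
contact_force: [0.2, 0.7, 0.1]
opening: 1.001
```

Emit:
play_rows(steps=[[0, 0, 0, 0, 0, 0], [0, 0, 0, 0, 0, 0], [0, 0, 0, 0, 0, 0], [0, 0, 0, 0, 0, 0], [0, 0, 0, 0, 0, 0], [0, 0, 0, 0, 0, 0], [0, 0, 0, 0, 0, 0], [0, 0, 0, 0, 0, 0]], hand=1, force=25)

```text
time_s: 11.1
tcp_pos: [462.6, -245.8, -10.8]
ee_rot: [3.016, -0.881, 0.0]
contact_force: [-0.3, 0.4, -1.5]
opening: 0.472
```

Rim held (0.47, about 43 mm). Lifting, then going to a viewing spot beside the recess.

Emit:
play_rows(steps=[[0, 0, -0.3, 0, 0, 0], [0, 0, -0.9, 0, 0, 0], [0, 0, -1.8, 0, 0, 0], [0, 0, -2.8, 0, 0, 0], [0, 0, -3.8, 0, 0, 0], [0, 0, -4.6, 0, 0, 0], [0, 0, -5, 0, 0, 0], [0, 0, -5, 0, 0, 0]])

```text
time_s: 11.9
tcp_pos: [463.4, -246.2, 115.7]
ee_rot: [3.015, -0.88, 0.005]
contact_force: [0.1, -0.6, -0.8]
opening: 0.472
```

Run:
```python
from h import *
plan([438,84,115])
```

```text
t 11.9 tcp [ 463.4 -246.2  115.7] jaw yaw -122.6 j6 1.63 F [ 0.1 -0.6 -0.8] op 0.472
row [-7.9650e+00 -1.0588e+01  5.0000e-03] [-0.0002 -0.0033  0.    ]
```

Emit:
play_rows(steps=[[-0.4, -0.53, 0, 0, 0, 0], [-1.2, -1.6, 0, 0, 0, 0], [-2.2, -2.9, 0, 0, 0, 0], [-3.3, -4.4, 0, 0, 0, 0], [-4.5, -6, 0, 0, 0, 0], [-5.6, -7.45, 0, 0, 0, 0], [-6.6, -8.77, 0, 0, 0, 0], [-7.4, -9.84, 0, 0, 0, 0], [-7.8, -10.4, 0, 0, 0, 0], [-8, -10.6, 0, 0, 0, 0]])

```text
time_s: 12.9
tcp_pos: [434.7, 87.1, 113.0]
ee_rot: [3.016, -0.876, -0.005]
contact_force: [-0.7, -1.0, -1.2]
opening: 0.471
```

Emit:
play_rows(steps=[[0, 0, 0, 0, 0, 0], [0, 0, 0, 0, 0, 0], [0, 0, 0, 0, 0, 0], [0, 0, 0, 0, 0, 0], [0, 0, 0, 0, 0, 0]])

```text
time_s: 13.4
tcp_pos: [436.7, 84.6, 114.2]
ee_rot: [3.015, -0.882, 0.0]
contact_force: [-0.4, 0.7, -0.7]
opening: 0.473
```

Run:
```python
from h import *
plan([438,84,115])
c=cam("wrist");np.save("w2.npy",c,allow_pickle=True)
print(proj(c,[501.4,43.5,54]))
save(c,"w2.png",None,1.5)
```

```text
t 13.4 tcp [436.7  84.6 114.2] jaw yaw -122.6 j6 2.31 F [-0.4  0.7 -0.7] op 0.473
row [ 0.056 -0.009 -0.031] [ 0.0001 -0.0001 -0.    ]
[[259.3940262   94.30300714]]
```

View pics/w2.png

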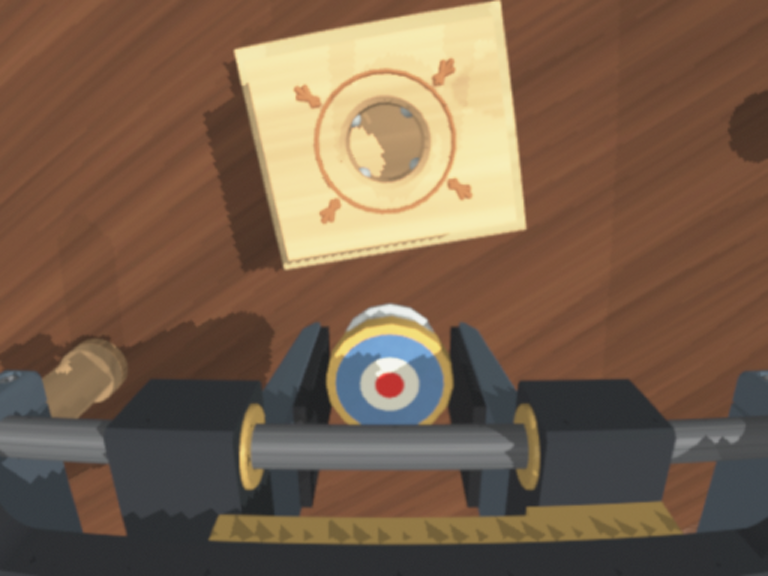

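The wrist view shows the plaque with the carved ring centred near (384,141), the recess hole near (388,141), and the held medallion upright at (389,384), all at 1.5x. I'll fit the ring in all three views.

Run:
```python
from h import *
C={n:np.load(f,allow_pickle=True).item() for n,f in(("w","w2.npy"),("t","top.npy"),("s","side.npy"))}
g={"w":(256,94),"t":(226,213),"s":(273,215)};r={"w":56,"t":21,"s":24};E={}
for n,c in C.items():
    f=c["f"].astype(int);x,y=g[n]
    lab=cv2.cvtColor(c["f"],cv2.COLOR_RGB2HSV)
    yy,xx=np.mgrid[:384,:512];d=np.hypot(xx-x,yy-y)
    red=(f[...,0]-f[...,1]) ; base=np.median(red[(d<r[n])])
    m=((red>base+18)&(d<r[n])).astype(np.uint8)
    k,l,st,ce=cv2.connectedComponentsWithStats(m,connectivity=8)
    i=1+np.argmax(st[1:,2]*st[1:,3]);p=np.argwhere(l==i)[:,::-1].astype(np.float32)
    e=cv2.fitEllipse(p);
    # drop ornaments/hole pixels
    for _ in range(4):
        a=np.radians(e[2]);u=(p-e[0])@np.array([[np.cos(a),-np.sin(a)],[np.sin(a),np.cos(a)]]);q=np.hypot(u[:,0]/(e[1][0]/2),u[:,1]/(e[1][1]/2))
        e=cv2.fitEllipse(p[abs(q-1)<.12])
    E[n]=e;print(n,len(p),st[i],np.round(e[0],2),np.round(e[1],1),round(e[2]))
for a,b in("ws","wt","ts"): print(a+b,tri(C[a],E[a][0],C[b],E[b][0]))
for z in(54,58): print(z,{n:onz(C[n],E[n][0],z)[0].round(1).tolist() for n in C})
c=C["w"];h=cv2.cvtColor(c["f"],cv2.COLOR_RGB2HSV)
m=((h[...,0]>98)&(h[...,0]<125)&(h[...,1]>90)&(h[...,2]>90)).astype(np.uint8);m[:215]=0;m[:,:200]=0;m[:,320:]=0
p=np.argwhere((((h[...,0]<6)|(h[...,0]>174))&(h[...,1]>150)&(h[...,2]>120)))[:,::-1];p=p[(p[:,1]>235)&(abs(p[:,0]-259)<20)]
print("dot",len(p),p.mean(0),onz(c,p.mean(0),114.2+48))
```

```text
w 1111 [ 206   46   98   97 1111] [256.16  93.74] [92.2 94.1] 15Traceback (most recent call last):
  File "<stdin>", line 16, in <module>
cv2.error: OpenCV(4.12.0) /io/opencv/modules/imgproc/src/shapedescr.cpp:361: error: (-201:Incorrect size of input array) There should be at least 5 points to fit the ellipse in function 'fitEllipseNoDirect'
```

Run:
```python
from h import *
C={n:np.load(f,allow_pickle=True).item() for n,f in(("w","w2.npy"),("t","top.npy"),("s","side.npy"))}
w=C["w"];e=[256.16,93.74]
print([onz(w,e,z)[0].round(1).tolist() for z in(50,58,66)])
print(tri(w,e,C["s"],[410/1.5,323/1.5]),tri(w,e,C["t"],[339/1.5,320/1.5]))
c=w;h=cv2.cvtColor(c["f"],cv2.COLOR_RGB2HSV)
p=np.argwhere((((h[...,0]<6)|(h[...,0]>174))&(h[...,1]>150)&(h[...,2]>120)))[:,::-1];p=p[(p[:,1]>235)&(abs(p[:,0]-259)<20)]
print("dot",len(p),p.mean(0),onz(c,p.mean(0),114.2+48))
# hole dark disc centroid in wrist: chamfer outer edge check
plan([436.7,84.6,114])
```

```text
[[503.0, 45.4, 50.0], [503.1, 45.2, 58.0], [503.2, 45.1, 66.0]]
(array([501.52220739,  45.00093742,  55.00819813]), np.float64(3.1621618347284923)) (array([503.03305268,  44.59575536,  48.12709721]), np.float64(1.7108774233338997))
dot 218 [259.29816514 256.27981651] [[436.20141483  85.1748051  162.2       ]]
t 13.45 tcp [436.7  84.7 114.2] jaw yaw -122.6 j6 2.31 F [-0.6  0.1 -0.2] op 0.468
row [0.001 0.002 0.01 ] [ 0.0001 -0.0001  0.    ]
```

Run:
```python
from h import *
plan([503.6,44.6,66])
```

```text
t 13.45 tcp [436.7  84.7 114.2] jaw yaw -122.6 j6 2.31 F [-0.6  0.1 -0.2] op 0.468
row [ 3.117 -0.093  1.93 ] [ 0.0001 -0.0001  0.    ]
```

Emit:
play_rows(steps=[[0.4, -0.01, 0, 0, 0, 0], [1.1, -0.04, 0, 0, 0, 0], [1.9, -0.07, 0.2, 0, 0, 0], [2.6, -0.09, 0.6, 0, 0, 0], [3.0, -0.09, 1.0, 0, 0, 0], [3.12, -0.09, 1.4, 0, 0, 0], [3.12, -0.09, 1.75, 0, 0, 0], [3.12, -0.09, 1.93, 0, 0, 0], [3.12, -0.09, 1.93, 0, 0, 0], [3.12, -0.09, 1.93, 0, 0, 0]])

```text
time_s: 14.45
tcp_pos: [503.4, 45.4, 66.2]
ee_rot: [-3.016, 0.88, -0.0]
contact_force: [-0.5, 0.2, -0.9]
opening: 0.47
```

Run:
```python
from h import *
plan([503.6,44.6,56])
```

```text
t 14.45 tcp [503.4  45.4  66.2] jaw yaw -122.5 j6 2.21 F [-0.5  0.2 -0.9] op 0.47
row [0.024 0.021 0.408] [-0.0001 -0.0002  0.    ]
```

Emit:
play_rows(steps=[[0.02, 0.02, 0.15, 0, 0, 0], [0.02, 0.02, 0.3, 0, 0, 0], [0.02, 0.02, 0.4, 0, 0, 0], [0.02, 0.02, 0.4, 0, 0, 0]])

```text
time_s: 14.85
tcp_pos: [503.3, 44.4, 55.6]
ee_rot: [3.015, -0.88, -0.001]
contact_force: [0.2, -0.6, -0.6]
opening: 0.473
```

Emit:
play_rows(steps=[[0, 0, 0.08, 0, 0, 0], [0, 0, 0.16, 0, 0, 0], [0, 0, 0.24, 0, 0, 0], [0, 0, 0.24, 0, 0, 0]])

```text
time_s: 15.25
tcp_pos: [503.5, 44.4, 49.7]
ee_rot: [3.015, -0.881, -0.001]
contact_force: [0.5, -0.1, -1.1]
opening: 0.472
```

Emit:
play_rows(steps=[[0, 0, 0.06, 0, 0, 0], [0, 0, 0.12, 0, 0, 0], [0, 0, 0.12, 0, 0, 0]])

```text
time_s: 15.55
tcp_pos: [503.6, 44.4, 46.8]
ee_rot: [3.015, -0.88, -0.0]
contact_force: [0.0, 0.0, -0.9]
opening: 0.468
```

Emit:
play_rows(steps=[[0, 0, 0.06, 0, 0, 0], [0, 0, 0.12, 0, 0, 0], [0, 0, 0.12, 0, 0, 0]])

```text
time_s: 15.85
tcp_pos: [503.5, 44.4, 43.7]
ee_rot: [3.015, -0.88, -0.001]
contact_force: [-0.8, 0.2, -1.1]
opening: 0.471
```

Emit:
play_rows(steps=[[0, 0, 0.05, 0, 0, 0], [0, 0, 0.1, 0, 0, 0], [0, 0, 0.1, 0, 0, 0]])

```text
time_s: 16.15
tcp_pos: [503.6, 44.4, 41.3]
ee_rot: [3.015, -0.88, -0.001]
contact_force: [0.1, -0.3, -0.9]
opening: 0.471
```

Emit:
play_rows(steps=[[0, 0, 0.04, 0, 0, 0], [0, 0, 0.08, 0, 0, 0], [0, 0, 0.08, 0, 0, 0]])

```text
time_s: 16.45
tcp_pos: [503.5, 44.5, 39.3]
ee_rot: [3.016, -0.881, -0.001]
contact_force: [-1.0, -0.1, -0.6]
opening: 0.472
```

Emit:
play_rows(steps=[[0, 0, 0.04, 0, 0, 0], [0, 0, 0.08, 0, 0, 0], [0, 0, 0.08, 0, 0, 0]])

```text
time_s: 16.75
tcp_pos: [503.5, 44.4, 37.3]
ee_rot: [3.016, -0.881, -0.001]
contact_force: [-0.3, 1.1, -0.3]
opening: 0.473
```

Emit:
play_rows(steps=[[0, 0, 0.04, 0, 0, 0], [0, 0, 0.08, 0, 0, 0], [0, 0, 0.08, 0, 0, 0]])

```text
time_s: 17.05
tcp_pos: [503.6, 44.4, 35.3]
ee_rot: [3.016, -0.881, -0.0]
contact_force: [-2.0, 1.3, -0.2]
opening: 0.474
```

Lateral force is growing along −tool x, so the taper is touching the chamfer. I'll ease that way by 0.5 mm.

Emit:
play_rows(steps=[[-0.02, 0, 0.03, 0, 0, 0], [-0.02, 0, 0.06, 0, 0, 0], [-0.02, 0, 0.06, 0, 0, 0]])

```text
time_s: 17.35
tcp_pos: [503.4, 44.6, 33.9]
ee_rot: [3.016, -0.88, 0.0]
contact_force: [0.3, 0.9, -0.7]
opening: 0.473
```

Emit:
play_rows(steps=[[0, 0, 0.03, 0, 0, 0], [0, 0, 0.06, 0, 0, 0], [0, 0, 0.06, 0, 0, 0]])

```text
time_s: 17.65
tcp_pos: [503.3, 44.6, 32.4]
ee_rot: [3.016, -0.88, 0.0]
contact_force: [-0.4, 1.1, -0.6]
opening: 0.472
```

Emit:
play_rows(steps=[[0, 0, 0.03, 0, 0, 0], [0, 0, 0.06, 0, 0, 0], [0, 0, 0.06, 0, 0, 0]])

```text
time_s: 17.95
tcp_pos: [503.3, 44.7, 30.9]
ee_rot: [3.016, -0.881, 0.0]
contact_force: [-1.0, 0.3, -0.9]
opening: 0.471
```

Emit:
play_rows(steps=[[0, 0, 0.03, 0, 0, 0], [0, 0, 0.06, 0, 0, 0], [0, 0, 0.06, 0, 0, 0]])

```text
time_s: 18.25
tcp_pos: [503.2, 44.7, 29.7]
ee_rot: [-3.016, 0.881, -0.0]
contact_force: [-1.3, 0.3, 3.8]
opening: 0.473
```

Emit:
play_rows(steps=[[0, 0, 0.03, 0, 0, 0], [0, 0, 0.06, 0, 0, 0], [0, 0, 0.06, 0, 0, 0]])

```text
time_s: 18.55
tcp_pos: [503.4, 44.7, 28.4]
ee_rot: [-3.016, 0.88, -0.001]
contact_force: [-2.7, 0.5, 6.8]
opening: 0.474
```

Soft spring-like resistance (about 2.5 N/mm) means the stem is on the balls. Peak was about 7.6 N, under the 15 N limit. Relaxing slightly and releasing.

Emit:
play_rows(steps=[[0, 0, -0.04, 0, 0, 0], [0, 0, -0.04, 0, 0, 0]])

```text
time_s: 18.75
tcp_pos: [503.2, 44.7, 29.0]
ee_rot: [3.016, -0.881, -0.0]
contact_force: [-1.7, 0.6, 3.2]
opening: 0.471
```

Emit:
play_rows(steps=[[0, 0, 0, 0, 0, 0], [0, 0, 0, 0, 0, 0], [0, 0, 0, 0, 0, 0], [0, 0, 0, 0, 0, 0], [0, 0, 0, 0, 0, 0], [0, 0, 0, 0, 0, 0], [0, 0, 0, 0, 0, 0], [0, 0, 0, 0, 0, 0], [0, 0, 0, 0, 0, 0], [0, 0, 0, 0, 0, 0]], hand=0)

```text
time_s: 19.75
tcp_pos: [503.3, 44.7, 29.0]
ee_rot: [3.016, -0.88, 0.0]
contact_force: [0.2, 0.8, -0.2]
opening: 1.0
```

Emit:
play_rows(steps=[[0, 0, -0.3, 0, 0, 0], [0, 0, -0.9, 0, 0, 0], [0, 0, -1.8, 0, 0, 0], [0, 0, -2.8, 0, 0, 0], [0, 0, -3.6, 0, 0, 0], [0, 0, -4.2, 0, 0, 0], [0, 0, -4.5, 0, 0, 0], [0, 0, -4.5, 0, 0, 0], [0, 0, -4.5, 0, 0, 0]])

```text
time_s: 20.65
tcp_pos: [502.8, 44.7, 141.0]
ee_rot: [3.015, -0.88, -0.001]
contact_force: [0.2, -0.9, -0.8]
opening: 0.999
```

Run:
```python
from h import *
c=cam("wrist");np.save("w3.npy",c,allow_pickle=True)
print(proj(c,[503.2,44.7,75]))
h=cv2.cvtColor(c["f"],cv2.COLOR_RGB2HSV)
p=np.argwhere((((h[...,0]<5)|(h[...,0]>175))&(h[...,1]>190)&(h[...,2]>150)))[:,::-1];p=p[(abs(p[:,0]-259)<25)]
print(len(p),p.mean(0),[onz(c,p.mean(0),z)[0].round(1).tolist() for z in(65,74,78)])
save(c,"w3.png",(110,60,410,300),2.5)
plan([484,292,170],np.radians(12))
```

```text
[[259.4124795  189.06202136]]
0 [nan nan] [[nan, nan, nan], [nan, nan, nan], [nan, nan, nan]]
t 20.7 tcp [502.6  44.6 140.7] jaw yaw -122.6 j6 2.2 F [-0.  -0.5  0.8] op 1.001
row [-5.953 -7.939 -1.175] [0.0016 0.0008 0.7932]<stdin>:6: RuntimeWarning: Mean of empty slice.
  ret = um.true_divide(
```

View pics/w3.png

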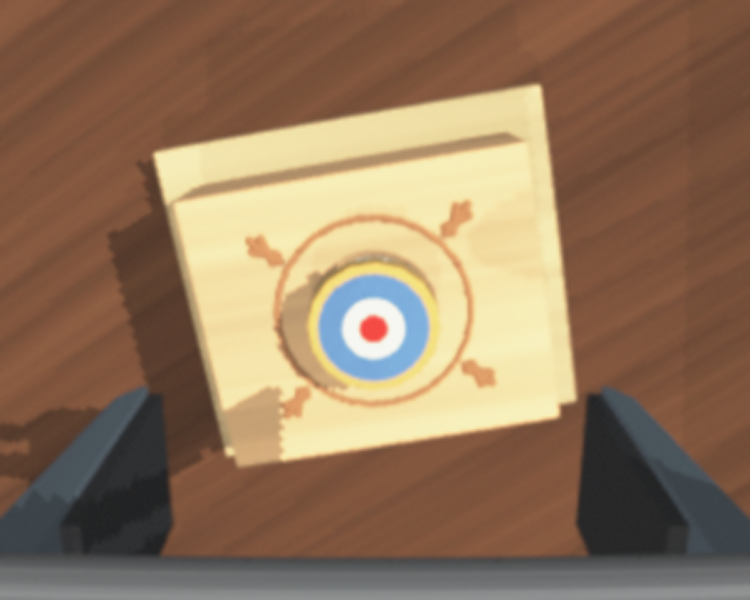

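The medallion stands level in the recess, rim proud, dot at (373,328) in the crop. On to the pusher (jaw yaw 101°, so j6 stays in range). First, a look with the camera above it.

Run:
```python
from h import *
c=np.load("w3.npy",allow_pickle=True).item();print(onz(c,[259.2,191.2],77))
plan([403,277,140],np.radians(101.2))
```

```text
[[502.26046273  45.50647957  77.        ]]
t 20.7 tcp [502.6  44.6 140.7] jaw yaw -122.6 j6 2.2 F [-0.  -0.5  0.8] op 1.001
row [-8.36  -5.691  0.031] [ 6.000e-04  1.700e-03 -7.637e-01]
```

Emit:
play_rows(steps=[[-0.4, -0.28, 0, 0, 0, -0.05], [-1.2, -0.8, 0, 0, 0, -0.14], [-2.3, -1.55, 0, 0, 0, -0.26], [-3.5, -2.4, 0, 0, 0, -0.38], [-4.8, -3.3, 0, 0, 0, -0.5], [-6, -4.1, 0, 0, 0, -0.6], [-7.1, -4.85, 0, 0, 0, -0.68], [-7.9, -5.4, 0, 0, 0, -0.74], [-8.36, -5.69, 0, 0, 0, -0.764], [-8.36, -5.69, 0, 0, 0, -0.764]])

```text
time_s: 21.7
tcp_pos: [402.6, 278.1, 141.0]
ee_rot: [3.126, 0.312, -0.002]
contact_force: [0.2, 0.3, -0.3]
opening: 1.0
```

Emit:
play_rows(steps=[[0, 0, 0, 0, 0, 0], [0, 0, 0, 0, 0, 0], [0, 0, 0, 0, 0, 0], [0, 0, 0, 0, 0, 0]])

```text
time_s: 22.1
tcp_pos: [404.0, 276.3, 141.5]
ee_rot: [3.127, 0.305, -0.0]
contact_force: [-0.2, 0.4, -0.6]
opening: 0.996
```

Run:
```python
from h import *
plan([403,277,140],np.radians(101.2))
c=cam("wrist");np.save("w4.npy",c,allow_pickle=True)
print(proj(c,[484.5,293,96]))
h=cv2.cvtColor(c["f"],cv2.COLOR_RGB2HSV);x,y=proj(c,[484.5,293,96])[0].astype(int)
print(h[y,x],c["f"][y,x],h[y,x+60])
m=((c["f"][...,0]>140)&(h[...,1]<190)).astype(np.uint8);m[:y-50]=0;m[y+50:]=0
for k in cv2.findContours(m,0,2)[0]:
    if cv2.contourArea(k)>150:
        r=cv2.minAreaRect(k);b=cv2.boxPoints(r);w=onz(c,b,96);e=np.roll(w,-1,0)-w
        print(cv2.contourArea(k),r,onz(c,r[0],96).round(1),np.degrees(np.arctan2(e[:2,1],e[:2,0])),np.linalg.norm(e[:2],axis=1))
v=cv2.resize(c["f"][y-30:y+34:4,x-32:x+32:4].max(2),None,fx=1,fy=1);print(v)
```

```text
t 22.1 tcp [404.  276.3 141.5] jaw yaw -78.9 j6 1.95 F [-0.2  0.4 -0.6] op 0.996
row [-0.035 -0.034  0.059] [ 0.0002  0.     -0.0011]
[[259.15830051  87.46612732]]
[ 30  24 247] [247 247 224] [ 11 130 159]
622.0 ((71.8172607421875, 106.44163513183594), (34.198585510253906, 27.928842544555664), 85.91438293457031) [[446.7 426.8  96. ]] [ -77.29686454 -171.49089498] [22.07091809 24.80304863]
7381.5 ((457.0, 86.5), (99.0, 108.0), 90.0) [[516.  151.5  96. ]] [ -75.13962551 -159.63410523] [84.13674981 74.17312198]
30406.5 ((218.0, 86.5), (99.0, 436.0), 90.0) [[479.6 321.7  96. ]] [ -79.73235603 -162.15284235] [315.84333768  70.97644481]
[[154 161 165 167 171 174 172 161 161 163 165 166 166 167 170 170]
 [119 118 121 118 114 130 140 153 156 160 161 159 160 162 164 165]
 [113 115 245 247 247 247 247 247 247 247 247 247 155 156 159 159]
 [111 147 247 247 247 247 247 247 247 247 247 247 194 143 141 142]
 [112 140 247 247 247 247 247 247 247 247 247 247 200 153 153 152]
 [109 138 247 247 247 247 247 247 247 247 247 247 230 151 151 150]
 [109 128 247 247 247 247 247 247 247 247 247 247 247 152 151 151]
 [110 122 247 247 247 247 247 247 247 247 247 247 247 150 151 160]
 [117 127 247 247 247 247 247 247 247 247 247 247 247 158 162 162]
 [120 126 247 247 247 247 247 247 247 247 247 247 218 150 155 162]
 [171 128 247 247 247 247 247 247 247 247 247 247 188 161 159 156]
 [172 172 247 247 247 247 247 247 247 247 247 247 197 169 166 163]
 [164 165 246 247 247 247 247 247 247 247 247 247 178 176 176 176]
 [159 161 162 162 162 164 167 172 174 174 174 173 174 176 177 179]
 [163 160 159 158 158 159 160 162 163 162 164 168 170 174 176 176]
 [164 166 167 167 164 162 160 158 158 160 160 162 163 163 162 167]]
```

Run:
```python
from h import *
c=np.load("w4.npy",allow_pickle=True).item()
m=(c["f"].max(2)>235).astype(np.uint8)[40:135,215:305]
for k in cv2.findContours(m,0,2)[0]:
    if cv2.contourArea(k)>300:
        r=cv2.minAreaRect(k);b=cv2.boxPoints(r)+[215,40];w=onz(c,b,96);e=np.roll(w,-1,0)-w
        print(cv2.contourArea(k),r,w.mean(0).round(1),np.degrees(np.arctan2(e[:2,1],e[:2,0])),np.linalg.norm(e[:2],axis=1))
plan([484.5,292,96],np.radians(101))
```

```text
1721.0 ((39.5, 45.5), (43.0, 43.0), 90.0) [485.1 296.5  96. ] [ -78.90839228 -168.20384599] [29.95601706 29.62253361]
t 22.15 tcp [404.  276.5 141.5] jaw yaw -78.8 j6 1.95 F [-0.7 -0.6 -0.1] op 0.999
row [3.28  0.013 1.819] [ 0.0002 -0.      0.0027]
```

The grip's top is a 30×30 square centred at (485,296), aligned with the jaws. Moving over it and down (tip height 56, which keeps the body above the 96 mm top).

Run:
```python
from h import *
plan([485,296,22],np.radians(101.1))
```

```text
t 22.15 tcp [404.  276.5 141.5] jaw yaw -78.8 j6 1.95 F [-0.7 -0.6 -0.1] op 0.999
row [ 3.33  -0.141  4.779] [ 0.0002 -0.      0.0009]
```

Emit:
play_rows(steps=[[0.4, 0, 0, 0, 0, 0], [1.1, -0.05, 0, 0, 0, 0], [2, -0.1, 0, 0, 0, 0], [2.8, -0.12, 0, 0, 0, 0], [3.2, -0.14, 0.2, 0, 0, 0], [3.33, -0.14, 0.6, 0, 0, 0], [3.33, -0.14, 1, 0, 0, 0], [3.33, -0.14, 1.4, 0, 0, 0], [3.33, -0.14, 1.6, 0, 0, 0], [3.33, -0.14, 1.6, 0, 0, 0]])

```text
time_s: 23.15
tcp_pos: [483.5, 296.2, 100.4]
ee_rot: [3.126, 0.307, -0.003]
contact_force: [-0.4, -0.3, -0.3]
opening: 1.001
```

Emit:
play_rows(steps=[[0, 0, 0.3, 0, 0, 0], [0, 0, 0.8, 0, 0, 0], [0, 0, 1.4, 0, 0, 0], [0, 0, 2.0, 0, 0, 0], [0, 0, 2.5, 0, 0, 0], [0, 0, 2.9, 0, 0, 0], [0, 0, 3.1, 0, 0, 0], [0, 0, 3.16, 0, 0, 0], [0, 0, 3.16, 0, 0, 0]])

```text
time_s: 24.05
tcp_pos: [484.9, 296.8, 22.6]
ee_rot: [-3.126, -0.307, -0.001]
contact_force: [0.5, -0.8, 0.4]
opening: 1.002
```

Emit:
play_rows(steps=[[0, 0, 0, 0, 0, 0], [0, 0, 0, 0, 0, 0], [0, 0, 0, 0, 0, 0], [0, 0, 0, 0, 0, 0], [0, 0, 0, 0, 0, 0], [0, 0, 0, 0, 0, 0], [0, 0, 0, 0, 0, 0], [0, 0, 0, 0, 0, 0], [0, 0, 0, 0, 0, 0], [0, 0, 0, 0, 0, 0]], hand=1, force=50)

```text
time_s: 25.05
tcp_pos: [484.6, 296.7, 22.4]
ee_rot: [3.126, 0.307, -0.0]
contact_force: [0.5, -1.4, -0.5]
opening: 0.327
```

Pusher held (29.8 mm). Lifting and carrying it over the medallion at (502.7, 45).

Emit:
play_rows(steps=[[0, 0, -0.3, 0, 0, 0], [0, 0, -0.9, 0, 0, 0], [0, 0, -1.7, 0, 0, 0], [0, 0, -2.6, 0, 0, 0], [0, 0, -3.5, 0, 0, 0], [0, 0, -4.1, 0, 0, 0], [0, 0, -4.5, 0, 0, 0], [0, 0, -4.5, 0, 0, 0], [0, 0, -4.5, 0, 0, 0]])

```text
time_s: 25.95
tcp_pos: [484.2, 296.4, 134.4]
ee_rot: [3.126, 0.307, -0.002]
contact_force: [-0.6, -0.1, -1.9]
opening: 0.331
```

Run:
```python
from h import *
plan([502.7,45,135])
```

```text
t 25.95 tcp [484.2 296.4 134.4] jaw yaw -78.8 j6 1.9 F [-0.6 -0.1 -1.9] op 0.331
row [-1.231 10.007 -0.016] [0.0005 0.001  0.    ]
```

Emit:
play_rows(steps=[[-0.06, 0.5, 0, 0, 0, 0], [-0.18, 1.5, 0, 0, 0, 0], [-0.34, 2.8, 0, 0, 0, 0], [-0.52, 4.2, 0, 0, 0, 0], [-0.69, 5.6, 0, 0, 0, 0], [-0.86, 7, 0, 0, 0, 0], [-1.02, 8.3, 0, 0, 0, 0], [-1.14, 9.3, 0, 0, 0, 0], [-1.21, 9.85, 0, 0, 0, 0], [-1.23, 10, 0, 0, 0, 0]])

```text
time_s: 26.95
tcp_pos: [502.6, 44.0, 134.4]
ee_rot: [3.127, 0.304, -0.002]
contact_force: [0.6, 0.0, -2.1]
opening: 0.329
```

Emit:
play_rows(steps=[[0, 0, 0, 0, 0, 0], [0, 0, 0, 0, 0, 0], [0, 0, 0, 0, 0, 0], [0, 0, 0, 0, 0, 0]])

```text
time_s: 27.35
tcp_pos: [503.1, 46.3, 134.9]
ee_rot: [-3.126, -0.309, 0.0]
contact_force: [1.2, -0.7, -2.5]
opening: 0.325
```

Run:
```python
from h import *
plan([502.7,45,112])
s=cam("side");np.save("s4.npy",s,allow_pickle=True)
x,y=proj(s,[502.7,45,80])[0].astype(int);print(x-50,y-50)
save(s,"s4.png",(x-50,y-50,x+50,y+25),7)
```

```text
t 27.35 tcp [503.1  46.3 134.9] jaw yaw -78.7 j6 1.44 F [ 1.2 -0.7 -2.5] op 0.325
row [-0.024  0.047  0.917] [-0.0001  0.0001 -0.    ]
222 158
```

View pics/s4.png

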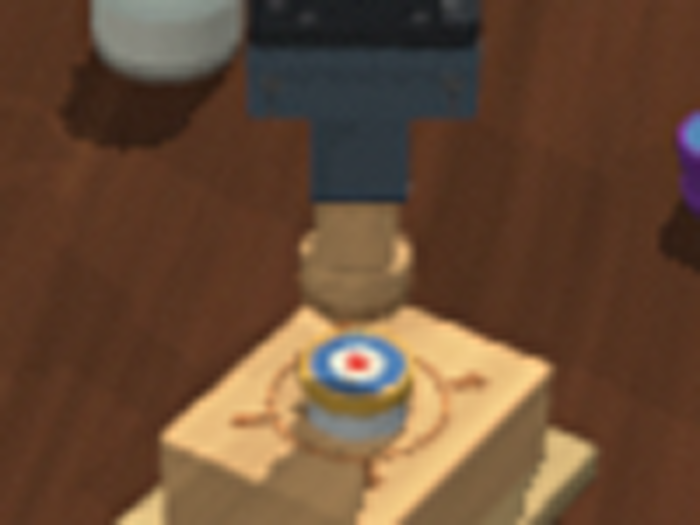

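The side view shows the pusher upright, with foot (356,290) directly over the medallion (356,363), which sits level in the plaque. That was my last viewed picture (12). Lowering by feel; free-hanging Fz is about −2.

Emit:
play_rows(steps=[[-0.02, 0.04, 0.2, 0, 0, 0], [-0.02, 0.04, 0.5, 0, 0, 0], [-0.02, 0.04, 0.8, 0, 0, 0], [-0.02, 0.04, 1.0, 0, 0, 0], [-0.02, 0.04, 1.1, 0, 0, 0], [-0.02, 0.04, 1.1, 0, 0, 0], [-0.02, 0.04, 1.1, 0, 0, 0]])

```text
time_s: 28.1
tcp_pos: [503.0, 44.4, 107.6]
ee_rot: [3.126, 0.307, 0.001]
contact_force: [-0.3, 0.3, -1.3]
opening: 0.328
```

Emit:
play_rows(steps=[[0, 0, 0.06, 0, 0, 0], [0, 0, 0.12, 0, 0, 0], [0, 0, 0.12, 0, 0, 0]])

```text
time_s: 28.4
tcp_pos: [502.7, 44.4, 104.4]
ee_rot: [3.126, 0.307, -0.0]
contact_force: [-0.4, -0.1, -1.3]
opening: 0.326
```

Emit:
play_rows(steps=[[0, 0, 0.06, 0, 0, 0], [0, 0, 0.12, 0, 0, 0], [0, 0, 0.12, 0, 0, 0]])

```text
time_s: 28.7
tcp_pos: [502.6, 44.4, 101.2]
ee_rot: [3.126, 0.307, -0.001]
contact_force: [-0.8, -0.2, -0.8]
opening: 0.329
```

Emit:
play_rows(steps=[[0, 0, 0.04, 0, 0, 0], [0, 0, 0.06, 0, 0, 0], [0, 0, 0.06, 0, 0, 0]])

```text
time_s: 29.0
tcp_pos: [502.8, 44.4, 99.9]
ee_rot: [3.126, 0.307, -0.0]
contact_force: [-0.0, -0.3, -0.7]
opening: 0.33
```

Emit:
play_rows(steps=[[0, 0, 0.04, 0, 0, 0], [0, 0, 0.06, 0, 0, 0], [0, 0, 0.06, 0, 0, 0]])

```text
time_s: 29.3
tcp_pos: [502.9, 44.5, 99.2]
ee_rot: [-3.126, -0.307, -0.001]
contact_force: [-2.1, 0.4, 4.5]
opening: 0.326
```

Emit:
play_rows(steps=[[0, 0, 0.03, 0, 0, 0], [0, 0, 0.05, 0, 0, 0]])

```text
time_s: 29.5
tcp_pos: [503.3, 44.5, 98.4]
ee_rot: [3.127, 0.307, 0.002]
contact_force: [-2.3, -0.2, 9.0]
opening: 0.324
```

Emit:
play_rows(steps=[[0, 0, 0.03, 0, 0, 0], [0, 0, 0.05, 0, 0, 0]])

```text
time_s: 29.7
tcp_pos: [503.4, 44.4, 97.3]
ee_rot: [3.126, 0.307, 0.003]
contact_force: [-2.9, 0.9, 8.6]
opening: 0.331
```

Contact was at about 99.7, so home should come near TCP z 90.

Emit:
play_rows(steps=[[0, 0, 0.03, 0, 0, 0], [0, 0, 0.05, 0, 0, 0]])

```text
time_s: 29.9
tcp_pos: [503.3, 44.4, 95.6]
ee_rot: [3.126, 0.307, 0.002]
contact_force: [-1.1, 0.2, 5.6]
opening: 0.328
```

Emit:
play_rows(steps=[[0, 0, 0.03, 0, 0, 0], [0, 0, 0.05, 0, 0, 0]])

```text
time_s: 30.1
tcp_pos: [503.1, 44.4, 93.5]
ee_rot: [3.126, 0.307, 0.001]
contact_force: [-0.3, 0.8, -1.7]
opening: 0.325
```

Emit:
play_rows(steps=[[0, 0, 0.03, 0, 0, 0], [0, 0, 0.05, 0, 0, 0]])

```text
time_s: 30.3
tcp_pos: [502.6, 44.3, 91.7]
ee_rot: [3.126, 0.307, -0.001]
contact_force: [0.7, -0.0, -1.2]
opening: 0.328
```

Snapped in: the push dropped away. Now the firm seat.

Emit:
play_rows(steps=[[0, 0, 0.03, 0, 0, 0], [0, 0, 0.04, 0, 0, 0], [0, 0, 0.04, 0, 0, 0]])

```text
time_s: 30.6
tcp_pos: [502.8, 44.3, 91.0]
ee_rot: [3.126, 0.307, -0.0]
contact_force: [0.5, -0.2, -1.2]
opening: 0.328
```

Emit:
play_rows(steps=[[0, 0, 0.02, 0, 0, 0], [0, 0, 0.03, 0, 0, 0], [0, 0, 0.03, 0, 0, 0]])

```text
time_s: 30.9
tcp_pos: [502.8, 44.4, 90.5]
ee_rot: [3.126, 0.307, -0.0]
contact_force: [0.3, -0.3, -1.6]
opening: 0.327
```

Emit:
play_rows(steps=[[0, 0, 0.02, 0, 0, 0], [0, 0, 0.03, 0, 0, 0], [0, 0, 0.03, 0, 0, 0]])

```text
time_s: 31.2
tcp_pos: [503.0, 44.4, 90.1]
ee_rot: [3.126, 0.307, 0.001]
contact_force: [-1.7, 0.1, 2.3]
opening: 0.328
```

Emit:
play_rows(steps=[[0, 0, 0.02, 0, 0, 0], [0, 0, 0.03, 0, 0, 0], [0, 0, 0.03, 0, 0, 0]])

```text
time_s: 31.5
tcp_pos: [503.0, 44.4, 90.1]
ee_rot: [3.126, 0.307, 0.001]
contact_force: [-2.2, -0.4, 7.4]
opening: 0.327
```

Emit:
play_rows(steps=[[0, 0, 0.02, 0, 0, 0], [0, 0, 0.02, 0, 0, 0], [0, 0, 0.02, 0, 0, 0]])

```text
time_s: 31.8
tcp_pos: [503.0, 44.4, 90.0]
ee_rot: [3.126, 0.307, 0.002]
contact_force: [-2.2, -0.8, 11.1]
opening: 0.325
```

Emit:
play_rows(steps=[[0, 0, 0.02, 0, 0, 0], [0, 0, 0.036, 0, 0, 0], [0, 0, 0.036, 0, 0, 0]])

```text
time_s: 32.1
tcp_pos: [503.0, 44.4, 90.0]
ee_rot: [3.126, 0.307, 0.002]
contact_force: [-4.8, -0.5, 16.4]
opening: 0.327
```

Emit:
play_rows(steps=[[0, 0, 0.008, 0, 0, 0], [0, 0, 0.008, 0, 0, 0], [0, 0, 0.008, 0, 0, 0], [0, 0, 0.008, 0, 0, 0], [0, 0, 0.008, 0, 0, 0], [0, 0, 0.008, 0, 0, 0], [0, 0, 0.008, 0, 0, 0], [0, 0, 0.008, 0, 0, 0]])

```text
time_s: 32.9
tcp_pos: [503.0, 44.4, 90.0]
ee_rot: [3.126, 0.307, 0.002]
contact_force: [-4.5, -0.1, 17.4]
opening: 0.323
```

Emit:
play_rows(steps=[[0, 0, 0, 0, 0, 0], [0, 0, 0, 0, 0, 0], [0, 0, 0, 0, 0, 0], [0, 0, 0, 0, 0, 0], [0, 0, 0, 0, 0, 0], [0, 0, 0, 0, 0, 0], [0, 0, 0, 0, 0, 0], [0, 0, 0, 0, 0, 0]])

```text
time_s: 33.7
tcp_pos: [503.0, 44.4, 90.0]
ee_rot: [3.126, 0.307, 0.002]
contact_force: [-5.0, -0.6, 16.6]
opening: 0.329
```

Run:
```python
from h import *
plan([485,250,112])
```

```text
t 33.7 tcp [503.   44.4  90. ] jaw yaw -78.8 j6 1.44 F [-5.  -0.6 16.6] op 0.329
row [ 0.893 -8.208 -0.881] [ 0.0003 -0.0015  0.    ]
```

Held at a 16.4–17.4 N reading (about 18–19 N with the pusher's weight) for over 1.6 s. Lifting straight off and returning the pusher to its old spot.

Emit:
play_rows(steps=[[0, 0, -0.2, 0, 0, 0], [0, 0, -0.6, 0, 0, 0], [0, 0, -1.2, 0, 0, 0], [0, 0, -1.7, 0, 0, 0], [0, 0, -2, 0, 0, 0], [0, 0, -2, 0, 0, 0], [0, 0, -2, 0, 0, 0]])

```text
time_s: 34.4
tcp_pos: [502.5, 44.4, 137.0]
ee_rot: [3.126, 0.307, -0.001]
contact_force: [1.0, -0.3, -1.4]
opening: 0.33
```

Run:
```python
from h import *
plan([485,292,137])
c=cam("wrist")
```

```text
t 34.4 tcp [502.5  44.4 137. ] jaw yaw -78.8 j6 1.44 F [ 1.  -0.3 -1.4] op 0.33
row [ 1.239e+00 -9.853e+00 -1.000e-03] [ 0.      0.0007 -0.    ]
```

Emit:
play_rows(steps=[[0.06, -0.5, 0, 0, 0, 0], [0.18, -1.5, 0, 0, 0, 0], [0.34, -2.8, 0, 0, 0, 0], [0.52, -4.2, 0, 0, 0, 0], [0.69, -5.6, 0, 0, 0, 0], [0.86, -7, 0, 0, 0, 0], [1.02, -8.2, 0, 0, 0, 0], [1.14, -9.2, 0, 0, 0, 0], [1.21, -9.7, 0, 0, 0, 0], [1.24, -9.85, 0, 0, 0, 0]])

```text
time_s: 35.45
tcp_pos: [484.7, 293.3, 136.8]
ee_rot: [3.126, 0.31, -0.001]
contact_force: [-0.9, -1.0, -1.6]
opening: 0.325
```

Emit:
play_rows(steps=[[0, 0, 0.2, 0, 0, 0], [0, 0, 0.6, 0, 0, 0], [0, 0, 1.2, 0, 0, 0], [0, 0, 1.9, 0, 0, 0], [0, 0, 2.6, 0, 0, 0], [0, 0, 3.3, 0, 0, 0], [0, 0, 3.8, 0, 0, 0], [0, 0, 4.1, 0, 0, 0], [0, 0, 4.2, 0, 0, 0], [0, 0, 4.2, 0, 0, 0]])

```text
time_s: 36.45
tcp_pos: [485.5, 291.8, 32.3]
ee_rot: [3.126, 0.307, -0.0]
contact_force: [-0.3, 0.7, -1.5]
opening: 0.327
```

Emit:
play_rows(steps=[[0, 0, 0, 0, 0, 0], [0, 0, 0.08, 0, 0, 0], [0, 0, 0.15, 0, 0, 0], [0, 0, 0.2, 0, 0, 0], [0, 0, 0.2, 0, 0, 0]])

```text
time_s: 36.95
tcp_pos: [485.2, 291.9, 27.2]
ee_rot: [3.126, 0.307, -0.0]
contact_force: [-0.0, -0.9, -1.8]
opening: 0.324
```

Emit:
play_rows(steps=[[0, 0, 0.05, 0, 0, 0], [0, 0, 0.1, 0, 0, 0], [0, 0, 0.14, 0, 0, 0], [0, 0, 0.14, 0, 0, 0]])

```text
time_s: 37.35
tcp_pos: [485.2, 291.9, 23.6]
ee_rot: [3.126, 0.307, -0.001]
contact_force: [-1.1, 0.1, -1.7]
opening: 0.324
```

Emit:
play_rows(steps=[[0, 0, 0.03, 0, 0, 0], [0, 0, 0.05, 0, 0, 0], [0, 0, 0.05, 0, 0, 0]])

```text
time_s: 37.65
tcp_pos: [485.3, 291.9, 22.6]
ee_rot: [3.126, 0.307, -0.0]
contact_force: [0.6, -0.8, -1.3]
opening: 0.326
```

Emit:
play_rows(steps=[[0, 0, 0.02, 0, 0, 0], [0, 0, 0.03, 0, 0, 0], [0, 0, 0.03, 0, 0, 0]])

```text
time_s: 37.95
tcp_pos: [485.4, 292.0, 22.4]
ee_rot: [-3.126, -0.307, -0.001]
contact_force: [-1.5, -0.4, 4.7]
opening: 0.329
```

Standing on the bench. Releasing and lifting straight off.

Emit:
play_rows(steps=[[0, 0, -0.015, 0, 0, 0], [0, 0, -0.015, 0, 0, 0], [0, 0, -0.015, 0, 0, 0], [0, 0, -0.015, 0, 0, 0], [0, 0, -0.015, 0, 0, 0], [0, 0, -0.015, 0, 0, 0], [0, 0, -0.015, 0, 0, 0], [0, 0, -0.015, 0, 0, 0], [0, 0, -0.015, 0, 0, 0], [0, 0, -0.015, 0, 0, 0]], hand=0)

```text
time_s: 38.95
tcp_pos: [485.3, 292.0, 22.3]
ee_rot: [3.126, 0.307, 0.0]
contact_force: [0.5, -0.0, 0.4]
opening: 0.996
```

Emit:
play_rows(steps=[[0, 0, -0.2, 0, 0, 0], [0, 0, -0.6, 0, 0, 0], [0, 0, -1.2, 0, 0, 0], [0, 0, -2, 0, 0, 0], [0, 0, -3, 0, 0, 0], [0, 0, -4, 0, 0, 0], [0, 0, -4.8, 0, 0, 0], [0, 0, -5, 0, 0, 0], [0, 0, -5, 0, 0, 0]])

```text
time_s: 39.85
tcp_pos: [485.8, 292.2, 148.3]
ee_rot: [-3.126, -0.307, -0.003]
contact_force: [-0.9, 0.6, -0.8]
opening: 1.002
```

Run:
```python
from h import *
t=np.load("top.npy",allow_pickle=True).item()
s=cam("side");w=cam("wrist");t2=cam("top")
s0=np.load("s4.npy",allow_pickle=True).item()
def yb(c,x0,x1,y0,y1,f):
    h=cv2.cvtColor(c["f"],cv2.COLOR_RGB2HSV);m=np.zeros(h.shape[:2],bool);m[y0:y1,x0:x1]=f(h,c["f"])[y0:y1,x0:x1];p=np.argwhere(m);return len(p),p.mean(0)[::-1].round(1)
blue=lambda h,f:(h[...,0]>95)&(h[...,0]<125)&(h[...,1]>110)&(h[...,2]>60)
print("face side before",yb(s0,255,290,200,225,blue),"now",yb(s,255,290,200,225,blue))
for z in(78,68.5): print(z,proj(s,[502.8,44.8,z]).round(1))
m=(w["f"].max(2)>235).astype(np.uint8)
print("pusher proj",proj(w,[485.2,292,96]))
for k in cv2.findContours(m,0,2)[0]:
    if cv2.contourArea(k)>600:
        r=cv2.minAreaRect(k);print(cv2.contourArea(k),np.round(r[0],1),np.round(r[1],1),onz(w,r[0],96).round(1))
d=cv2.absdiff(s["f"],np.load("side.npy",allow_pickle=True).item()["f"]).max(2)
for n,x,y in(("tub",245,155),("blank",200,202),("chisel",183,286),("pusher",259,290)): print(n,"side diff mean",d[y-12:y+12,x-12:x+12].mean().round(1))
```

```text
face side before (23, array([272.7, 210.2])) now (9, array([277.2, 212.7]))
78 [[272.4 208.6]]
68.5 [[272.3 211.4]]
pusher proj [[259.96709026 195.3866485 ]]
1399.0 [260. 181.] [60. 38.] [[496.7 294.3  96. ]]
5232.5 [473. 180.] [140.  76.] [[531.6 125.1  96. ]]
625.5 [95.6 40.8] [82.1  9.7] [[576.8 431.   96. ]]
660.5 [43.6 40.5] [81.5 11. ] [[571.4 471.5  96. ]]
894.5 [ 7.2 37. ] [74.5 15.7] [[570.3 502.2  96. ]]
tub side diff mean 82.6
blank side diff mean 4.9
chisel side diff mean 3.9
pusher side diff mean 10.3
```

The arm is shading the view of the medallion. I'll pull back and recheck.

Emit:
play_rows(steps=[[-0.3, -0.3, -0.2, 0, 0, 0], [-1, -1, -0.5, 0, 0, 0], [-2, -2, -1, 0, 0, 0], [-3, -3.2, -1.5, 0, 0, 0], [-3.8, -4.2, -1.8, 0, 0, 0], [-4.2, -5, -2, 0, 0, 0], [-4.4, -5.4, -2, 0, 0, 0], [-4.4, -5.5, -2, 0, 0, 0], [-4.4, -5.5, -2, 0, 0, 0], [-4.4, -5.5, -2, 0, 0, 0]])

```text
time_s: 41.0
tcp_pos: [351.1, 404.6, 196.6]
ee_rot: [3.125, 0.305, -0.001]
contact_force: [-0.5, 0.1, -1.0]
opening: 0.999
```

Run:
```python
from h import *
plan([300,300,150])
S0=np.load("side.npy",allow_pickle=True).item();T0=np.load("top.npy",allow_pickle=True).item();P=np.load("s4.npy",allow_pickle=True).item()
s=cam("side");t=cam("top")
def face(c,x,y,r=14):
    h=cv2.cvtColor(c["f"],cv2.COLOR_RGB2HSV);g=(((h[...,0]>92)&(h[...,0]<125)&(h[...,1]>70)&(h[...,2]>50))).astype(np.uint8)[y-r:y+r,x-r:x+r]
    p=np.argwhere(g);
    if len(p)<5: return len(p)
    e=cv2.boundingRect(p[:,::-1].astype(np.int32));return len(p),(e[0]+e[2]/2+x-r-.5,e[1]+e[3]/2+y-r-.5),e[2:]
a=face(P,272,209);b=face(s,272,209);q=face(t,227,212);print(a,b,q)
print("pred side 78/68.5",proj(s,[502.8,44.8,78]),proj(s,[502.8,44.8,68.5]))
try: print(tri(s,b[1],t,q[1]))
except Exception as e: print(e)
for nm,c,c0,L in(("side",s,S0,dict(tub=(245,155),blank=(200,202),chisel=(183,286),pusher=(259,290))),("top",t,T0,dict(tub=(367,145),blank=(257,113),chisel=(117,140),pusher=(106,222)))):
    for n,(x,y) in L.items():
        A=c["f"][y-18:y+18,x-22:x+22];B=c0["f"][y-18:y+18,x-22:x+22]
        sh=cv2.phaseCorrelate(cv2.cvtColor(B,6).astype(np.float32),cv2.cvtColor(A,6).astype(np.float32))
        print(nm,n,"diff",cv2.absdiff(A,B).mean().round(1),"shift",np.round(sh[0],2),round(sh[1],2))
```

```text
t 41.0 tcp [351.1 404.6 196.6] jaw yaw -78.8 j6 2.21 F [-0.5  0.1 -1. ] op 0.999
row [-2.815  3.706  1.872] [ 0.0012  0.0008 -0.    ]
(41, (272.5, 209.5), (12, 8)) (44, (272.5, 212.5), (12, 8)) (124, (225.0, 212.5), (17, 16))
pred side 78/68.5 [[272.37890689 208.593727  ]] [[272.3437267  211.35155535]]
(array([502.68050775,  45.2760548 ,  65.00702111]), np.float64(0.8646408770221332))
side tub diff 4.5 shift [ 0.45 -0.04] 0.98
side blank diff 1.9 shift [ 0.41 -0.  ] 0.94
side chisel diff 4.6 shift [ 0.44 -0.01] 0.94
side pusher diff 7.2 shift [ 0.68 -0.48] 0.88
top tub diff 6.3 shift [ 0.49 -0.12] 0.96
top blank diff 7.8 shift [ 0.59 -0.15] 0.95
top chisel diff 2.3 shift [0.49 0.04] 1.0
top pusher diff 11.2 shift [ 2.55 -0.39] 1.11
```

```bash
python3 -c "
from plant import robot
print(robot.sign_off())"
```

```text
the job is handed in; nothing more can be done
None
```

The job is done and handed in, at about 41 s of the 64 s allowed.

- **Setting in:** I took the brass-rimmed medallion, not the purple one, by its rim. I eased it onto the spring balls, reading 6.8 N at most (about 8 N allowing for the load), and let go.
- **Pressing:** With the pusher's cork foot I pressed straight down. It gave way after about 9 N. I then held a reading of 16.4–17.4 N (about 18–19 N with the pusher's weight) for more than 1.6 s. I read the force only at the end of each move call, so a shorter peak would not have shown.
- **Putting back:** The pusher went back upright on the bench near its old spot, about 250 mm from the plaque.

**What disagreed:**
- The real fingertips end about 34 mm short of the stated TCP. The first grasp therefore closed on air above the medallion without touching it. I found this from the pictures, measured it with a gentle touch on the bench (22 N), and allowed for it afterwards.
- The camera heights for the recess mouth (48–55 mm) came out lower than the height felt on contact (about 59 mm).

**Last checks:**
- In the side view the medallion's face sits 3 pixels lower than before pressing; about 2.8 would be expected for the 9.5 mm drop. The pusher's own travel from first contact to firm seat was also about 9.4 mm.
- The chisel, tub and blank show no movement in the side and top views. The pusher appears 4–5 mm from where it started, as intended.
- These last checks were measurements only, because I had already viewed my 12 pictures.

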